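Clear the pile at the microscope

TASK

The microscope things have been left piled up on the blue slide box: take the pile apart from the top down, one piece at a time, and set each on its own place: the eyepiece standing in the wooden cup, the green-capped jar in the middle of the green coaster, the culture dish in the middle of the warming plate, and last the slide box flat inside the blue tray. Keep every piece upright and set it down, do not drop it. Leave the amber bottle and the glass beaker standing where they are.

Things in the scene. Friction and masses are not known exactly. Their poses are not given: they have to be found in the camera images.
- eyepiece: Microscope eyepiece, top of the pile, standing barrel up. Lower part: black cylinder 30 mm in diameter (31 over a rubber band), 24 mm high; above it a bright aluminium barrel 24 mm in diameter, 22 mm high; 46 mm in all. About 80 g. Origin at the centre of its underside, z up along the barrel.
- jar: Small round sample jar, white with a green cap, 42 mm in diameter (cap), 32 mm high, flat top. About 60 g. Second in the pile, under the eyepiece, on the dish. Origin at the centre of its underside, z up.
- dish: Closed culture dish, red with a pink lid, 58 mm in diameter, 18 mm high, flat top. About 60 g. Third in the pile, under the jar, on the slide box. Origin at the centre of its underside, z up.
- slide_box: Closed blue slide box, 96 mm long (its x), 64 mm wide (its y), 32 mm high (z up), with a white label strip at one end. About 200 g. Bottom of the pile, flat on the table. Origin at the centre of its underside. Grip it across its 64 mm width.
- cup: Round shallow cup of pale wood with a grey lining, fixed to the table, place of the eyepiece: 62 mm outside diameter and about 54 mm inside at the rim, about 48 mm across the inner floor, 14 mm high, inner floor 4 mm above its underside. Origin at the centre of its underside, z up.
- coaster: Green round coaster fixed to the table with a white disc in its middle, place of the jar: 72 mm in diameter, flat top 8 mm high, white disc 48 mm. Origin at the centre of its underside, z up.
- warmer: Warming plate fixed to the table, place of the dish: white square housing 96 by 96 mm with a dark round plate 88 mm in diameter, flat top 20 mm above the table, with a thin red circle of 62 mm diameter round its middle. It is cool. Origin at the centre of its underside, z up.
- tray: Shallow blue rectangular tray with a pale blue floor, fixed to the table, place of the slide box: outside 120 mm (its x) by 88 mm (its y), inside 112 by 80 mm, floor 3 mm above the table, rim 8 mm above the table. The slide box goes in lengthwise, either way round. Origin at the centre of its underside, z up.
- bottle: Amber glass bottle with a black cap, 38 mm in diameter, 75 mm high, loose, standing among the places; to be left alone. Origin at the centre of its underside.
- beaker: Small open glass beaker, 42 mm in diameter, 55 mm high, loose, standing among the places; to be left alone. Origin at the centre of its underside.

How it is judged:
By the outcome, as a careful person would: the job done as asked, in the order asked, and still so for the second after the job is handed in, with the robot touching nothing.
It also fails if it takes over 118 s, if anything falls off the work surface, if the arm or the gripper's body presses on something with over 40 N, if the wrist force passes 120 N, or if a joint passes its speed limit or range.

ROBOT

A 7-joint arm with a two-finger parallel gripper is mounted at the origin on the work surface. World frame = base frame: x ahead of the robot, y to its left, z up, the work surface at z = 0. Lengths are in m, angles in rad, forces in N, time in s.
With the tool pointing down it reaches from about 0.4 to 0.85 m from the base axis. Payload 10.4 kg.
Tool frame: the origin (TCP) lies on the centre line of the jaws, within the pads' length; the fingertips stand 8 mm ahead of it and the grasp point (between the pads) lies 11 mm behind it (r.finger_overhang is the distance from the TCP to the fingertips, in m); z points along the fingers, y is the line along which they close (so a half turn about z gives the same grasp; the last joint's range is limited). The gripper opens to 87 mm and grips with 3 to 60 N. Pads are 19 mm wide; open, the fingers measure 117 mm over their backs; the gripper's body (75 mm by 190 mm) begins 51 mm behind the grasp point.
Start: joints at [1.327, 0.332, -0.065, 1.46, 0.022, 1.35, -0.088], TCP at [0.137, -0.61, 0.231] pointing down, gripper open.
Joint ranges: [-2.6, 2.6], [-0.5, 2.12], [-1.47, 1.34], [0.16, 2.42], [-1.27, 4.41], [0.06, 2.06], [-2.6, 2.6]. Speed limits (rad/s): [2.22, 2.22, 2.79, 2.79, 3.14, 3.14, 3.14].

INTERFACE

Orientations are given as a unit quaternion [x, y, z, w].
In Python, from bench import r, vision gives the robot as it stands.
- The arm moves only by the tool drive_tool, never from a script. Its argument "series" is a list of rows, each a list of 2 entries, a list of its own where there are three numbers: the shift along the world's x, y, z in cm, then the turn about the world's z in degrees. A call has exactly 10 rows; each row shifts and turns the commanded pose from where the row before left it; what a row does not reach is not made up. A row lasts 1/8 s, in which the tool goes at most 62.5 mm and 10.7 degrees, less where a joint would pass 70% of its speed; a pose out of reach is approached as far as the arm can. A call with a gripper value outside its range is refused whole. "hand" is the closure, from 0 (fully open) to 1 (shut), set as the call begins (left out, the last holds). The fingers move at their own pace and stop on an object; "newtons" is the grip in N (left out, the last holds). Time passes only in rows, so rows that do not move let the fingers close, or fill a call up. It gives the time, the measured TCP pose, the force, the opening and the grip force at its end, in the units of the state.
- r.read_state(): the state, without advancing time (a new reading comes with each control period).
- vision.camera(name): name is "scene" or "top" or "wrist"; returns a dict with "color" (384x512x3 uint8, red, green, blue), "intrinsics" (3x3 intrinsics, pixels), "R" (3x3) and "t" (3): a world point X has camera coordinates R X + t; the wrist camera has in their place "mount" (4x4, takes a point from camera to tool coordinates, whose origin is the TCP and whose axes are the flange's). Camera axes: x right, y down, z forward; pixel columns grow to the right and rows downward; lengths in m; the calibration is good to about 2 mm. A picture is of the moment at which its call begins: read the wrist's pose just before it. There is no depth.
- r.close_job(): hands the job in; it is judged then, once.
The state is a dict: "time": time; "joint_positions": joint angles; "joint_vel": joint speeds; "joint_torque": joint torques, N m; "ee_pos": TCP position; "eef_rot": TCP orientation; "ft_force": force on the tool from outside, world axes, zero at the start; "torque": the same for the moment, N m; "width": finger opening in m; "grip_force": force on a finger pad.
Only numpy, scipy, OpenCV 4.12 (cv2) and the standard library are available. Lean on these libraries where they do the work, as an engineer would, in place of code of your own. Each camera call takes 0.05 s, during which the arm holds its last target. There are 200 camera calls.

## Working session

There is one attempt and no reset: what is moved stays moved. The work goes in short steps, Python scripts to look and compute and a tool call to move; the robot and the scene stay as the last step left them, time stands still between calls to the robot, and variables do not carry over. Pictures are saved under pics/ and viewed, at most 14 in all, crops included, and the job is handed in when it is done.

Besides the shell and the picture viewer there is one more tool, called after ">>>" as name([rows], argument=value, ...), one row to a line, values as JSON. drive_tool: Moves the arm, as the interface text tells. Its arguments: {"type":"object","properties":{"series":{"type":"array"},"hand":{"type":"number"},"newtons":{"type":"number"}},"required":["series"]}

```bash
ls; mkdir -p pics
python3 - <<'E'
from bench import r, vision
import cv2,pickle
for n in("scene","top"):
    c=vision.camera(n); pickle.dump(c,open(f"pics/{n}.pkl","wb"))
    cv2.imwrite(f"pics/{n}0.png",cv2.resize(c["color"][:,:,::-1],(800,600),interpolation=cv2.INTER_CUBIC))
    print(n,c["intrinsics"],c["R"],c["t"])
s=r.read_state();print({k:s[k] for k in("time","ee_pos","eef_rot","width","ft_force")}, r.finger_overhang)
E
```

```text
pics
scene [[413.12788904   0.         257.18756472]
 [  0.         413.12788904 192.32368928]
 [  0.           0.           1.        ]] [[ 0.20153897  0.97938129 -0.01394048]
 [ 0.61349243 -0.137315   -0.77767064]
 [-0.76355031  0.14817856 -0.62851733]] [-0.09261886 -0.28591551  1.39288269]
top [[395.97312086   0.         257.92781643]
 [  0.         395.97312086 196.11005193]
 [  0.           0.           1.        ]] [[ 0.03035186 -0.9993688  -0.01845962]
 [-0.99216442 -0.02788348 -0.12178783]
 [ 0.12119624  0.02201146 -0.99238449]] [-0.01402086  0.53409679  1.02305253]
{'time': 0.1, 'ee_pos': array([ 0.13684874, -0.60949733,  0.22984564]), 'eef_rot': array([ 9.93909449e-01,  1.10198001e-01, -7.93905277e-05, -6.33818313e-04]), 'width': 0.08715081632629, 'ft_force': array([ 0.3827075 ,  0.2996484 , -0.56098097])} 0.008
```

View pics/top0.png

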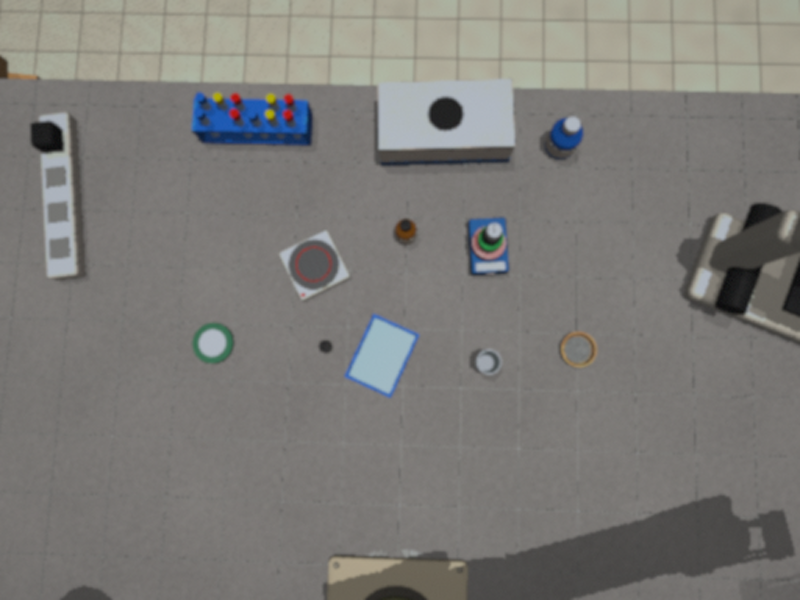

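View pics/scene0.png

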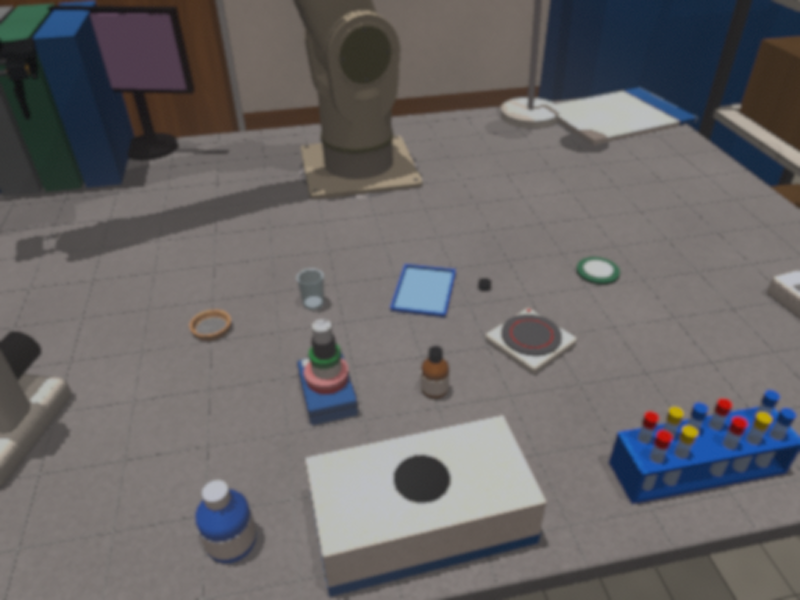

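Top view (800x600): eyepiece barrel top (494,231), jar cap ~(490,241), dish ~(489,242), box about (489,247) with the label toward the robot. Cup rim (579,349), coaster (213,343), warmer (314,264), tray (382,355), bottle base ~(405,238), beaker (488,362), and a small black plug at (325,346).

```bash
cat > h.py <<'E'
import numpy as np, cv2, pickle
from scipy.spatial.transform import Rotation as Ro
def world(c,uv,z,k=1.):
    """pixel (in a picture enlarged k times) -> world point at height z"""
    d=np.linalg.solve(c["intrinsics"],[uv[0]/k,uv[1]/k,1.]); 
    o=-c["R"].T@c["t"]; d=c["R"].T@d
    return o+d*(z-o[2])/d[2]
def project(c,X):
    p=c["intrinsics"]@(c["R"]@np.asarray(X)+c["t"]); return p[:2]/p[2]
def wrist():
    """wrist picture with R,t worked out from the pose at the time"""
    from bench import r,vision
    s=r.read_state(); c=vision.camera("wrist")
    T=np.eye(4); T[:3,:3]=Ro.from_quat(s["eef_rot"]).as_matrix(); T[:3,3]=s["ee_pos"]
    W=np.linalg.inv(T@np.asarray(c["mount"])); c["R"],c["t"]=W[:3,:3],W[:3,3]
    return s,c
def save(c,name,k=1.5625):
    cv2.imwrite(f"pics/{name}.png",cv2.resize(np.ascontiguousarray(c["color"][:,:,::-1]),None,fx=k,fy=k,interpolation=cv2.INTER_CUBIC))
E
python3 - <<'E'
from h import *
np.set_printoptions(precision=4,suppress=True)
T=pickle.load(open("pics/top.pkl","rb"));S=pickle.load(open("pics/scene.pkl","rb"))
k=1.5625
for n,uv,z in[("eyep",(494,231),.128),("jar",(490,241),.082),("dish",(489,242),.05),("boxA",(469,220),.032),("boxB",(506,219),.032),("boxC",(508,273),.032),("boxD",(471,275),.032),
 ("cup",(579,349),.014),("coaster",(213,343),.008),("warmer",(314,264),.02),("trayA",(375,316),.008),("trayB",(418,331),.008),("trayC",(391,396),.008),("trayD",(346,377),.008),("bottlecap",(405,225),.075),("beakertop",(490,362),.055),("black",(325,346),.01),("bluebottle",(572,124),.09)]:
    print("T",n,world(T,uv,z,k))
for n,uv,z in[("eyep",(322,326),.128),("cup",(211,322),.014),("coaster",(598,269),.008),("warmer",(531,335),.02),("bottlecap",(435,352),.075),("beakertop",(311,274),.055),("black",(485,282),.015)]:
    print("S",n,world(S,uv,z,k))
from bench import r,vision
print(vision.camera("wrist")["mount"])
E
```

```text
T eyep [ 0.6459 -0.1397  0.128 ]
T jar [ 0.6405 -0.1391  0.082 ]
T dish [ 0.6462 -0.1412  0.05  ]
T boxA [ 0.6884 -0.1082  0.032 ]
T boxB [ 0.6918 -0.1721  0.032 ]
T boxC [ 0.597  -0.1764  0.032 ]
T boxD [ 0.5919 -0.1133  0.032 ]
T cup [ 0.4716 -0.3016  0.014 ]
T coaster [0.4637 0.3314 0.008 ]
T warmer [0.606  0.1595 0.02  ]
T trayA [0.5191 0.0505 0.008 ]
T trayB [ 0.495  -0.0252  0.008 ]
T trayC [0.3819 0.018  0.008 ]
T trayD [0.4119 0.0967 0.008 ]
T bottlecap [0.6656 0.0015 0.075 ]
T beakertop [ 0.4434 -0.1449  0.055 ]
T black [0.4641 0.1352 0.01  ]
T bluebottle [ 0.8409 -0.2716  0.09  ]
S eyep [ 0.6488 -0.1377  0.128 ]
S cup [ 0.4703 -0.2981  0.014 ]
S coaster [0.465  0.3348 0.008 ]
S warmer [0.6093 0.1613 0.02  ]
S bottlecap [0.67   0.0015 0.075 ]
S beakertop [ 0.4375 -0.1389  0.055 ]
S black [0.4667 0.1365 0.015 ]
[[-0.0004 -0.9554 -0.2954  0.0824]
 [ 1.     -0.0002 -0.0006 -0.0003]
 [ 0.0005 -0.2954  0.9554 -0.1534]
 [ 0.      0.      0.      1.    ]]
```

>>> drive_tool([
  [[3.2,2.9,0.2],-0.6],
  [[3.2,2.9,0.2],-0.6],
  [[3.2,2.9,0.2],-0.6],
  [[3.2,2.9,0.2],-0.6],
  [[3.2,2.9,0.2],-0.6],
  [[3.2,2.9,0.2],-0.6],
  [[3.2,2.9,0.2],-0.6],
  [[3.2,2.9,0.2],-0.6],
  [[3.2,2.9,0.2],-0.6],
  [[3.2,2.9,0.2],-0.6],
], hand=0)

```text
time: 1.4
ee_pos: [0.4577, -0.3188, 0.2505]
eef_rot: [0.998, 0.058, -0.0, 0.0]
ft_force: [0.7, -1.2, -0.6]
width: 0.0871
grip_force: 0.0
```

>>> drive_tool([
  [[3.1,3.0,0.2],-0.6],
  [[3.1,3.0,0.2],-0.6],
  [[3.1,3.0,0.2],-0.6],
  [[3.1,3.0,0.2],-0.6],
  [[3.1,3.0,0.2],-0.6],
  [[3.1,3.0,0.2],-0.6],
  [[0,0,0],0],
  [[0,0,0],0],
  [[0,0,0],0],
  [[0,0,0],0],
])

```text
time: 2.65
ee_pos: [0.6425, -0.1409, 0.2628]
eef_rot: [1.0, 0.026, 0.0, 0.0]
ft_force: [-0.3, -0.2, 0.6]
width: 0.0872
grip_force: 0.0
```

Run:
```python
from h import *
s,c=wrist(); pickle.dump((s,c),open("pics/w1.pkl","wb")); save(c,"w1"); print(s["time"],s["ee_pos"],s["eef_rot"],s["ft_force"],c["intrinsics"][0])
```

```text
2.65 [ 0.64245096 -0.14090156  0.26275915] [9.99665451e-01 2.58632935e-02 2.63887403e-05 2.75438575e-04] [-0.25615543 -0.18735166  0.58453031] [345.55072543   0.         254.77748262]
```

View pics/w1.png

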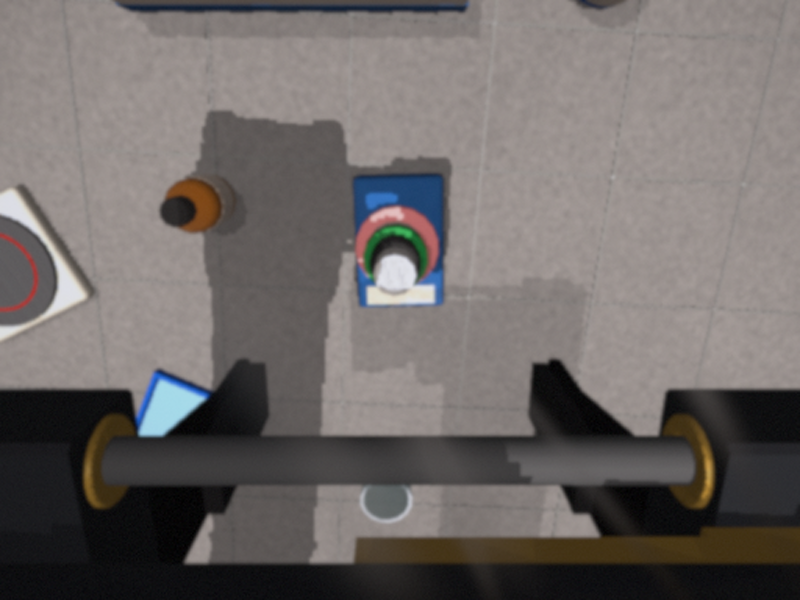

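Wrist view: eyepiece top is centred at about (396,273), jar cap ~(397,254), dish ~(398,248), box corners (354,176), (443,175), (443,305), (360,306). The fingers frame the pile symmetrically.

Run:
```python
from h import *
np.set_printoptions(precision=4,suppress=True)
s,c=pickle.load(open("pics/w1.pkl","rb"));k=1.5625
for n,uv,z in[("eyep",(396,273),.128),("jar",(397,254),.082),("dish",(398,248),.05),("A",(354,176),.032),("B",(443,175),.032),("C",(443,305),.032),("D",(360,306),.032),("bcap",(178,211),.075)]:
    print(n,world(c,uv,z,k))
for n,p in[("eyep",(.648,-.139,.128)),("jar bottom-front",(.648,-.139,.082))]: print(n,project(c,p)*k)
```

```text
eyep [ 0.6504 -0.1388  0.128 ]
jar [ 0.6509 -0.1392  0.082 ]
dish [ 0.6481 -0.14    0.05  ]
A [ 0.6936 -0.107   0.032 ]
B [ 0.6975 -0.1688  0.032 ]
C [ 0.6028 -0.176   0.032 ]
D [ 0.5988 -0.1141  0.032 ]
bcap [ 0.6699 -0.0002  0.075 ]
eyep [396.1928 277.1488]
jar bottom-front [396.4296 258.4558]
```

>>> drive_tool([
  [[0.3,0.1,-2],0],
  [[0.3,0.1,-2.4],0],
  [[0,0,-2.4],0],
  [[0,0,-2.4],0],
  [[0,0,-2.4],0],
  [[0,0,-2.4],0],
  [[0,0,-1.3],0],
  [[0,0,-0.6],0],
  [[0,0,0],0],
  [[0,0,0],0],
])

```text
time: 3.95
ee_pos: [0.6494, -0.1379, 0.1045]
eef_rot: [1.0, 0.027, 0.001, 0.0]
ft_force: [-0.2, -0.7, -0.5]
width: 0.0872
grip_force: 0.0
```

>>> drive_tool([
  [[0,0,0],0],
  [[0,0,0],0],
  [[0,0,0],0],
  [[0,0,0],0],
  [[0,0,0],0],
  [[0,0,0],0],
  [[0,0,0],0],
  [[0,0,0],0],
  [[0,0,0],0],
  [[0,0,0],0],
], hand=1, newtons=15)

```text
time: 5.2
ee_pos: [0.6489, -0.1379, 0.1036]
eef_rot: [1.0, 0.027, -0.0, 0.0]
ft_force: [-0.8, -0.3, -0.4]
width: 0.0293
grip_force: 15.0
```

>>> drive_tool([
  [[0,0,0.5],0],
  [[0,0,1],0],
  [[0,0,1.5],0],
  [[0,0,2],0],
  [[0,0,2],0],
  [[0,0,2],0],
  [[-1.5,-1.5,1],0],
  [[-2,-2,0],0],
  [[-2,-2,0],0],
  [[-2,-2,0],0],
])

```text
time: 6.45
ee_pos: [0.572, -0.2148, 0.2037]
eef_rot: [1.0, 0.026, -0.0, 0.0]
ft_force: [-0.1, -0.3, -1.0]
width: 0.0294
grip_force: 15.0
```

>>> drive_tool([
  [[-2,-2,0],0],
  [[-2,-2,0],0],
  [[-2,-2,0],0],
  [[-2,-2,0],0],
  [[-1.5,-0.5,0],0],
  [[-0.8,-0.1,0],0],
  [[0,0,0],0],
  [[0,0,0],0],
  [[0,0,0],0],
  [[0,0,0],0],
])

```text
time: 7.7
ee_pos: [0.4712, -0.2986, 0.2035]
eef_rot: [1.0, 0.027, 0.0, -0.0]
ft_force: [-0.1, -0.1, -0.3]
width: 0.0297
grip_force: 15.0
```

Run:
```python
from h import *
s,c=wrist(); pickle.dump((s,c),open("pics/w2.pkl","wb")); save(c,"w2"); print(s["time"],s["ee_pos"],s["eef_rot"],s["ft_force"],s["width"])
```

```text
7.7 [ 0.47123204 -0.29855225  0.20349106] [ 9.99637387e-01  2.69274766e-02  2.60579884e-05 -6.34511857e-05] [-0.09346155 -0.08515204 -0.33695624] 0.029728529608959175
```

View pics/w2.png

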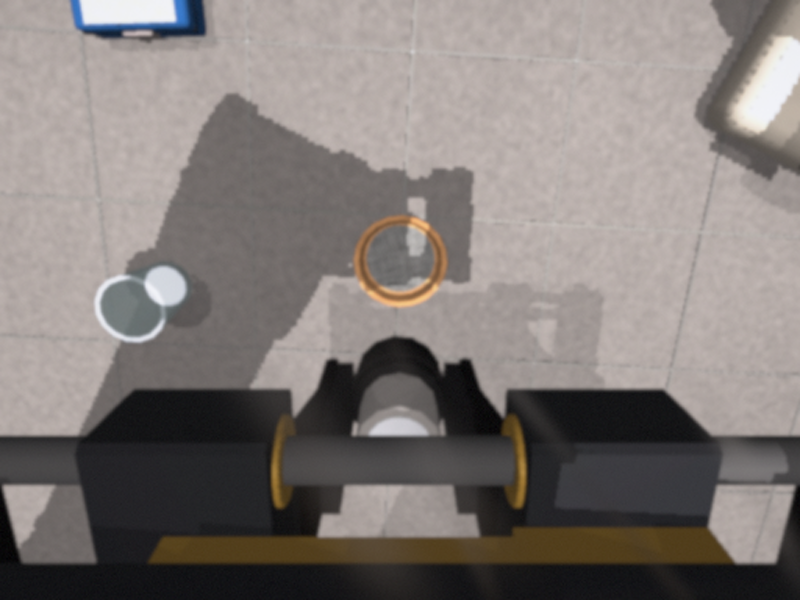

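Cup rim is centred at (401,261); the eyepiece is held upright between the fingers at column ~398, its lower front edge near row 337.

Run:
```python
from h import *
np.set_printoptions(precision=4,suppress=True)
s,c=pickle.load(open("pics/w2.pkl","rb"));k=1.5625
print(world(c,(401,261),.014,k), "beaker",world(c,(130,309),.055,k))
b=s["ee_pos"]-[0,0,.022]
for p in([0,0,0],[.015,0,0],[.015,0,.024],[0,.015,.024],[0,-.015,.024]): print(p,project(c,b+p)*k)
```

```text
[ 0.4732 -0.2997  0.014 ] beaker [ 0.4454 -0.1412  0.055 ]
[0, 0, 0] [399.7519 374.1527]
[0.015, 0, 0] [402.102  334.7111]
[0.015, 0, 0.024] [402.6156 363.0019]
[0, 0.015, 0.024] [351.9947 404.742 ]
[0, -0.015, 0.024] [447.7417 409.3643]
```

>>> drive_tool([
  [[0.2,-0.1,-2],0],
  [[0,0,-2.5],0],
  [[0,0,-2.5],0],
  [[0,0,-2.5],0],
  [[0,0,-2.5],0],
  [[0,0,-2.5],0],
  [[0,0,-1.5],0],
  [[0,0,-0.8],0],
  [[0,0,-0.4],0],
  [[0,0,0],0],
])

```text
time: 9.0
ee_pos: [0.4732, -0.3, 0.032]
eef_rot: [1.0, 0.027, 0.0, 0.0]
ft_force: [0.3, -0.8, -0.7]
width: 0.0294
grip_force: 15.0
```

>>> drive_tool([
  [[0,0,-0.1],0],
  [[0,0,-0.1],0],
  [[0,0,-0.1],0],
  [[0,0,-0.1],0],
  [[0,0,0],0],
  [[0,0,0],0],
  [[0,0,0],0],
  [[0,0,0],0],
  [[0,0,0],0],
  [[0,0,0],0],
])

```text
time: 10.25
ee_pos: [0.4729, -0.2998, 0.0276]
eef_rot: [1.0, 0.027, -0.0, 0.0]
ft_force: [0.5, 0.5, -0.2]
width: 0.0294
grip_force: 15.0
```

>>> drive_tool([
  [[0,0,-0.05],0],
  [[0,0,-0.05],0],
  [[0,0,-0.05],0],
  [[0,0,0],0],
  [[0,0,0],0],
  [[0,0,0],0],
  [[0,0,0],0],
  [[0,0,0],0],
  [[0,0,0],0],
  [[0,0,0],0],
])

```text
time: 11.5
ee_pos: [0.4729, -0.2999, 0.0261]
eef_rot: [1.0, 0.027, -0.0, 0.0]
ft_force: [0.3, 0.5, -1.1]
width: 0.0291
grip_force: 15.0
```

>>> drive_tool([
  [[0,0,-0.05],0],
  [[0,0,0],0],
  [[0,0,0],0],
  [[0,0,-0.05],0],
  [[0,0,0],0],
  [[0,0,0],0],
  [[0,0,0],0],
  [[0,0,0],0],
  [[0,0,0],0],
  [[0,0,0],0],
])

```text
time: 12.75
ee_pos: [0.473, -0.2999, 0.0254]
eef_rot: [1.0, 0.027, 0.0, 0.0]
ft_force: [-2.6, 1.0, 5.1]
width: 0.0294
grip_force: 15.0
```

Contact (5 N). Release and rise straight up.

>>> drive_tool([
  [[0,0,0],0],
  [[0,0,0],0],
  [[0,0,0],0],
  [[0,0,0],0],
  [[0,0,0],0],
  [[0,0,1],0],
  [[0,0,2],0],
  [[0,0,3],0],
  [[0,0,4],0],
  [[0,0,4],0],
], hand=0.3)

```text
time: 14.0
ee_pos: [0.4729, -0.2997, 0.1671]
eef_rot: [1.0, 0.027, 0.0, 0.0]
ft_force: [1.0, 0.8, 0.3]
width: 0.0611
grip_force: 0.0
```

>>> drive_tool([
  [[0,0,4],0],
  [[1,1.5,2],0],
  [[2.5,2.4,0],0],
  [[2.5,2.4,0],0],
  [[2.5,2.4,0],0],
  [[2.5,2.4,0],0],
  [[2.5,2.4,0],0],
  [[2.5,2.4,0],0],
  [[1.3,0,0],0],
  [[0,0,0],0],
], hand=0)

```text
time: 15.25
ee_pos: [0.6463, -0.1404, 0.2253]
eef_rot: [1.0, 0.027, 0.0, -0.0]
ft_force: [-0.8, -0.4, -0.3]
width: 0.087
grip_force: 0.0
```

Run:
```python
from h import *
from bench import vision
s,c=wrist(); pickle.dump((s,c),open("pics/w3.pkl","wb")); print(s["time"],s["ee_pos"],s["eef_rot"],s["ft_force"],s["width"])
k=1.5625
S=vision.camera("scene")
u,v=(project(S,(.473,-.30,.02))).astype(int)
crop=S["color"][v-40:v+40,u-50:u+50,::-1]
a=c["color"][100:292,120:376,::-1]
cv2.imwrite("pics/w3.png",np.hstack([cv2.resize(a,(533,400),interpolation=2),cv2.resize(crop,(267,213),interpolation=2,).copy() if 0 else cv2.copyMakeBorder(cv2.resize(crop,(267,213),interpolation=2),0,187,0,0,0)]))
```

```text
15.25 [ 0.64625813 -0.14038632  0.22525956] [ 9.99634711e-01  2.70263164e-02  5.74908993e-05 -1.42220514e-04] [-0.79391539 -0.40196676 -0.27743945] 0.08704654294229427
```

View pics/w3.png

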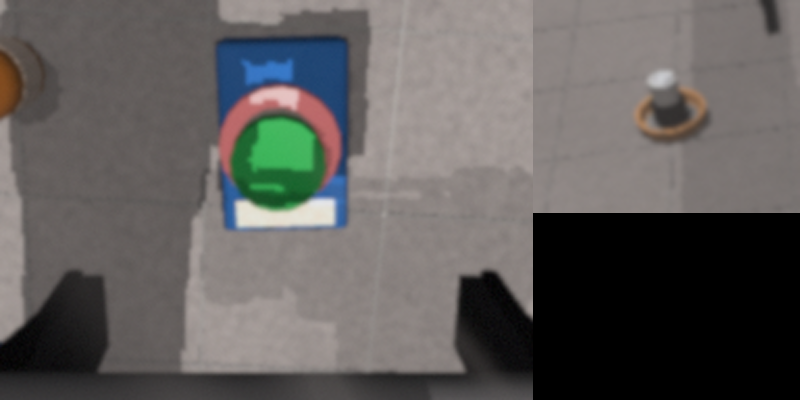

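The eyepiece stands upright in the middle of the cup. In the crop, jar cap centre (279,161), dish about (280,146), box corners (218,40), (348,37), (347,228), (225,231).

Run:
```python
from h import *
np.set_printoptions(precision=4,suppress=True)
s,c=pickle.load(open("pics/w3.pkl","rb"))
for n,p,z in [("jar",(279,161),.082),("dish",(280,146),.05),("A",(218,40),.032),("B",(348,37),.032),("C",(347,228),.032),("D",(225,231),.032)]:
    print(n,world(c,(120+p[0]/2.082,100+p[1]/2.082),z))
```

```text
jar [ 0.6496 -0.1388  0.082 ]
dish [ 0.6484 -0.1393  0.05  ]
A [ 0.694  -0.1074  0.032 ]
B [ 0.6987 -0.1688  0.032 ]
C [ 0.6027 -0.1761  0.032 ]
D [ 0.5977 -0.1137  0.032 ]
```

>>> drive_tool([
  [[0.3,0.1,-2],0],
  [[0,0,-2.4],0],
  [[0,0,-2.4],0],
  [[0,0,-2.4],0],
  [[0,0,-2.4],0],
  [[0,0,-2.4],0],
  [[0,0,-1.3],0],
  [[0,0,-0.6],0],
  [[0,0,0],0],
  [[0,0,0],0],
])

```text
time: 16.6
ee_pos: [0.6494, -0.14, 0.067]
eef_rot: [1.0, 0.027, 0.001, 0.0]
ft_force: [0.1, 0.4, -1.0]
width: 0.0866
grip_force: 0.0
```

>>> drive_tool([
  [[0,0,0],0],
  [[0,0,0],0],
  [[0,0,0],0],
  [[0,0,0],0],
  [[0,0,0],0],
  [[0,0,0],0],
  [[0,0,0],0],
  [[0,0,0],0],
  [[0,0,0],0],
  [[0,0,0],0],
], hand=1, newtons=15)

```text
time: 17.85
ee_pos: [0.6489, -0.1398, 0.0661]
eef_rot: [1.0, 0.027, -0.0, 0.0]
ft_force: [-0.2, 1.1, -0.2]
width: 0.0419
grip_force: 15.0
```

>>> drive_tool([
  [[0,0,0.5],0],
  [[0,0,1],0],
  [[0,0,2],0],
  [[0,0,2.5],0],
  [[0,0,2.5],0],
  [[0,1,2.5],0],
  [[-0.5,2,1],0],
  [[-1,3,0],0],
  [[-1.2,3,0],0],
  [[-1.2,3,0],0],
])

```text
time: 19.1
ee_pos: [0.6088, -0.0176, 0.1862]
eef_rot: [1.0, 0.027, -0.0, -0.0]
ft_force: [0.1, 0.0, -0.9]
width: 0.0414
grip_force: 15.0
```

>>> drive_tool([
  [[-1.5,4,0],0],
  [[-1.5,4,0],0],
  [[-1.5,4,0],0],
  [[-1.5,4,0],0],
  [[-1.5,4,0],0],
  [[-1.5,4,0],0],
  [[-1.5,4,0],0],
  [[-1.5,4,0],0],
  [[-1.5,2,0],0],
  [[-1,1,0],0],
])

```text
time: 20.35
ee_pos: [0.4629, 0.3319, 0.1862]
eef_rot: [1.0, 0.028, -0.0, 0.0]
ft_force: [0.6, -0.7, -0.9]
width: 0.0419
grip_force: 15.0
```

Run:
```python
from h import *
s,c=wrist(); pickle.dump((s,c),open("pics/w4.pkl","wb")); save(c,"w4"); print(s["time"],s["ee_pos"],s["eef_rot"],s["ft_force"],s["width"])
```

```text
20.35 [0.46288251 0.33190081 0.18616811] [ 9.99605989e-01  2.80686459e-02 -1.33996339e-04  1.56872430e-06] [ 0.60785724 -0.68754198 -0.8907094 ] 0.0419297790913809
```

View pics/w4.png

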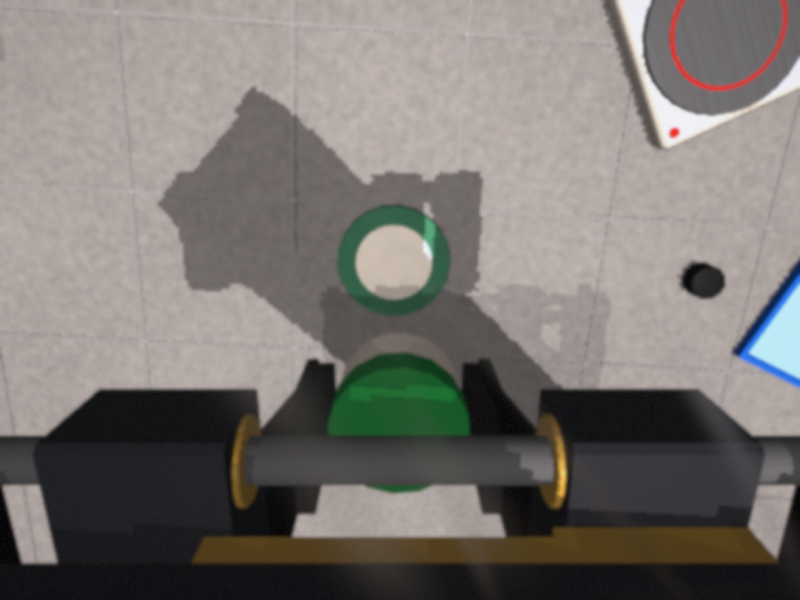

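Coaster centre (394,261); jar held level, its cap spanning columns 328–470 and rows 352–492, so centred at about (399,422).

Run:
```python
from h import *
np.set_printoptions(precision=4,suppress=True)
s,c=pickle.load(open("pics/w4.pkl","rb"));k=1.5625
print(world(c,(394,261),.008,k),"jar cap centre",world(c,(399,422),s["ee_pos"][2]+.016,k),"tcp",s["ee_pos"])
```

```text
[0.4672 0.3354 0.008 ] jar cap centre [0.4657 0.3324 0.2022] tcp [0.4629 0.3319 0.1862]
```

>>> drive_tool([
  [[0.3,0.3,-2],0],
  [[0,0,-2.5],0],
  [[0,0,-2.5],0],
  [[0,0,-2.5],0],
  [[0,0,-2.5],0],
  [[0,0,-2],0],
  [[0,0,-1],0],
  [[0,0,-0.7],0],
  [[0,0,-0.3],0],
  [[0,0,0],0],
])

```text
time: 21.65
ee_pos: [0.4681, 0.3333, 0.0264]
eef_rot: [1.0, 0.027, 0.0, -0.0]
ft_force: [0.2, 0.0, -1.5]
width: 0.0412
grip_force: 15.0
```

>>> drive_tool([
  [[0,0,-0.1],0],
  [[0,0,0],0],
  [[0,0,-0.1],0],
  [[0,0,0],0],
  [[0,0,0],0],
  [[0,0,0],0],
  [[0,0,0],0],
  [[0,0,0],0],
  [[0,0,0],0],
  [[0,0,0],0],
])

```text
time: 22.9
ee_pos: [0.4679, 0.3332, 0.0241]
eef_rot: [1.0, 0.027, 0.0, 0.0]
ft_force: [0.1, -0.4, -1.0]
width: 0.0419
grip_force: 15.0
```

>>> drive_tool([
  [[-0.1,0.1,0],0],
  [[0,0,0],0],
  [[0,0,-0.05],0],
  [[0,0,0],0],
  [[0,0,0],0],
  [[0,0,-0.05],0],
  [[0,0,0],0],
  [[0,0,0],0],
  [[0,0,0],0],
  [[0,0,0],0],
])

```text
time: 24.15
ee_pos: [0.4669, 0.3343, 0.0239]
eef_rot: [1.0, 0.027, 0.0, 0.0]
ft_force: [-3.4, -2.9, 11.2]
width: 0.0417
grip_force: 15.0
```

>>> drive_tool([
  [[0,0,0.05],0],
  [[0,0,0],0],
  [[0,0,0],0],
  [[0,0,0],0],
  [[0,0,0],0],
  [[0,0,0],0],
  [[0,0,0],0],
  [[0,0,0],0],
  [[0,0,0],0],
  [[0,0,0],0],
], hand=0.3)

```text
time: 25.4
ee_pos: [0.4669, 0.3341, 0.0236]
eef_rot: [1.0, 0.027, 0.0, 0.0]
ft_force: [0.6, 0.2, 0.1]
width: 0.061
grip_force: 0.0
```

>>> drive_tool([
  [[0,0,0.5],0],
  [[0,0,1.5],0],
  [[0,0,3],0],
  [[0,0,4],0],
  [[0,0,4],0],
  [[0,0,4],0],
  [[0,0,2],0],
  [[0,0,1],0],
  [[0,0,0],0],
  [[0,0,0],0],
])

```text
time: 26.65
ee_pos: [0.4665, 0.3338, 0.2226]
eef_rot: [1.0, 0.027, -0.001, 0.0]
ft_force: [0.1, -1.3, -0.1]
width: 0.0608
grip_force: 0.0
```

Run:
```python
from h import *
s,c=wrist(); pickle.dump((s,c),open("pics/w5.pkl","wb")); print(s["time"],s["ee_pos"],s["eef_rot"])
cv2.imwrite("pics/w5.png",cv2.resize(c["color"][130:274,160:352,::-1],(800,600),interpolation=2))
```

```text
26.65 [0.46653941 0.33382461 0.22264494] [ 9.99644598e-01  2.66476485e-02 -6.34620031e-04  4.22651994e-04]
```

View pics/w5.png

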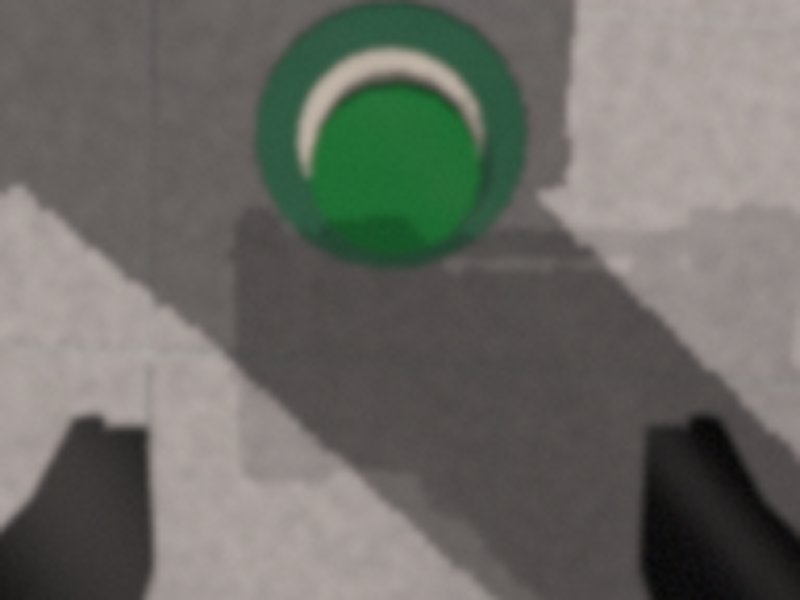

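Coaster centre (391,135), jar cap centre (398,167), jar upright.

Run:
```python
from h import *
np.set_printoptions(precision=4,suppress=True)
s,c=pickle.load(open("pics/w5.pkl","rb"));k=800/192
for p,z in(((391.5,135),.008),((398,167),.04)): print(world(c,(160+p[0]/k,130+p[1]/k),z))
```

```text
[0.4674 0.3353 0.008 ]
[0.4667 0.3336 0.04  ]
```

>>> drive_tool([
  [[0.8,-2,0],0],
  [[1.5,-4,0],0],
  [[1.5,-4,0],0],
  [[1.5,-4,0],0],
  [[1.5,-4,0],0],
  [[1.5,-4,0],0],
  [[1.5,-4,0],0],
  [[1.5,-4,0],0],
  [[1.5,-4,0],0],
  [[1.5,-4,0],0],
], hand=0)

```text
time: 27.95
ee_pos: [0.6099, -0.0472, 0.2226]
eef_rot: [1.0, 0.027, -0.001, -0.0]
ft_force: [0.1, 0.5, -1.3]
width: 0.0867
grip_force: 0.0
```

>>> drive_tool([
  [[1.5,-4,0],0.5],
  [[1.5,-4,0],0.5],
  [[0.9,-1.3,0],0],
  [[0,0,0],0],
  [[0,0,0],0],
  [[0,0,-2],0],
  [[0,0,-2],0],
  [[0,0,-2],0],
  [[0,0,0],0],
  [[0,0,0],0],
])

```text
time: 29.2
ee_pos: [0.6492, -0.1388, 0.164]
eef_rot: [0.999, 0.035, 0.0, 0.0]
ft_force: [0.7, -0.5, -1.1]
width: 0.087
grip_force: 0.0
```

>>> drive_tool([
  [[-0.05,-0.05,-2],0],
  [[0,0,-2.5],0],
  [[0,0,-2.5],0],
  [[0,0,-2.5],0],
  [[0,0,-1.4],0],
  [[0,0,-0.7],0],
  [[0,0,-0.3],0],
  [[0,0,0],0],
  [[0,0,0],0],
  [[0,0,0],0],
])

```text
time: 30.45
ee_pos: [0.6487, -0.1394, 0.0451]
eef_rot: [0.999, 0.035, 0.0, 0.0]
ft_force: [-0.1, 0.8, -0.0]
width: 0.0868
grip_force: 0.0
```

>>> drive_tool([
  [[0,0,0],0],
  [[0,0,0],0],
  [[0,0,0],0],
  [[0,0,0],0],
  [[0,0,0],0],
  [[0,0,0],0],
  [[0,0,0],0],
  [[0,0,0],0],
  [[0,0,0],0],
  [[0,0,0],0],
], hand=1, newtons=15)

```text
time: 31.7
ee_pos: [0.6484, -0.1393, 0.0445]
eef_rot: [0.999, 0.035, -0.0, 0.0]
ft_force: [-0.2, -0.2, -0.1]
width: 0.0577
grip_force: 15.0
```

>>> drive_tool([
  [[0,0,0.5],0],
  [[0,0,1],0],
  [[0,0,2],0],
  [[0,0,2.5],0],
  [[0,0,2.5],0],
  [[0,0,2.5],0],
  [[0,1,2],0],
  [[-0.3,2,1],0],
  [[-0.4,3,0],0],
  [[-0.4,3,0],0],
])

```text
time: 32.95
ee_pos: [0.6367, -0.0465, 0.1845]
eef_rot: [0.999, 0.036, -0.0, -0.0]
ft_force: [0.7, -0.9, -0.8]
width: 0.0572
grip_force: 15.0
```

>>> drive_tool([
  [[-0.5,4,0],0],
  [[-0.5,4,0],0],
  [[-0.5,4,0],0],
  [[-0.5,4,0],0],
  [[-0.5,3,0],0],
  [[-0.5,2,0],0],
  [[0,0,0],0],
  [[0,0,0],0],
  [[0,0,0],0],
  [[0,0,0],0],
])

```text
time: 34.2
ee_pos: [0.6077, 0.1596, 0.1846]
eef_rot: [0.999, 0.035, -0.0, 0.0]
ft_force: [-0.3, -0.4, -0.5]
width: 0.0575
grip_force: 15.0
```

Run:
```python
from h import *
s,c=wrist(); pickle.dump((s,c),open("pics/w6.pkl","wb")); save(c,"w6"); print(s["time"],s["ee_pos"],s["eef_rot"],s["ft_force"],s["width"])
```

```text
34.2 [0.60768474 0.15959645 0.18455015] [ 9.99400915e-01  3.46088699e-02 -4.87156414e-07  1.95277635e-04] [-0.30199681 -0.40486116 -0.54286433] 0.05746779471133113
```

View pics/w6.png

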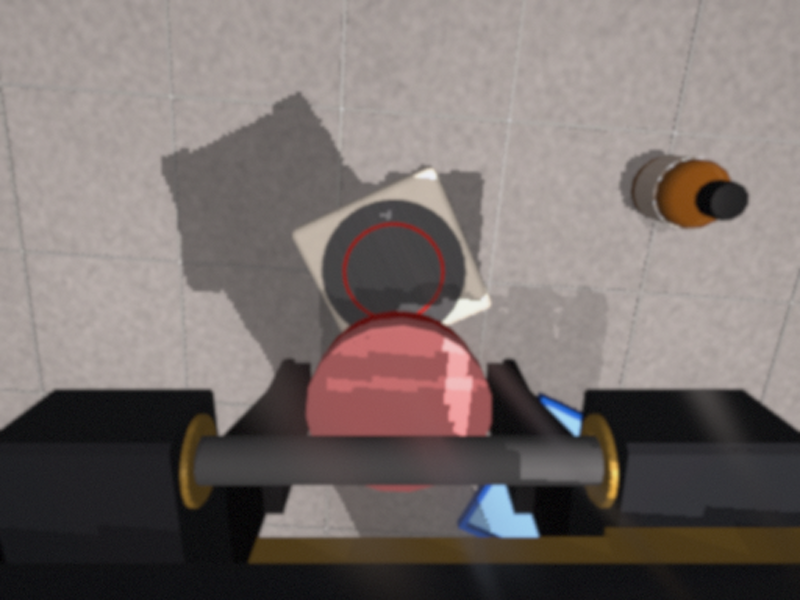

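Red ring is centred at about (394,271) and the dish lid at about (399,404), level in the grip.

Run:
```python
from h import *
np.set_printoptions(precision=4,suppress=True)
s,c=pickle.load(open("pics/w6.pkl","rb"));k=1.5625
w=world(c,(394,271),.02,k); print(w,"dish",world(c,(399,404),s["ee_pos"][2]+.0055,k))
for a in range(0,360,90):
    t=np.radians(a); print(a,project(c,w+[.031*np.cos(t),.031*np.sin(t),0])*k)
```

```text
[0.609  0.1628 0.02  ] dish [0.6106 0.1601 0.1901]
0 [397.4999 220.1095]
90 [342.9197 267.5799]
180 [390.69   319.1286]
270 [444.8847 274.407 ]
```

>>> drive_tool([
  [[0,0.3,-2],0],
  [[0,0,-2.5],0],
  [[0,0,-2.5],0],
  [[0,0,-2.5],0],
  [[0,0,-2.5],0],
  [[0,0,-1.5],0],
  [[0,0,-0.8],0],
  [[0,0,-0.5],0],
  [[0,0,-0.2],0],
  [[0,0,0],0],
])

```text
time: 35.5
ee_pos: [0.6077, 0.1637, 0.035]
eef_rot: [0.999, 0.035, 0.0, -0.0]
ft_force: [0.9, -0.1, -0.7]
width: 0.0573
grip_force: 15.0
```

>>> drive_tool([
  [[0,0,-0.1],0],
  [[0,0,0],0],
  [[0,0,-0.05],0],
  [[0,0,0],0],
  [[0,0,0],0],
  [[0,0,0],0],
  [[0,0,0],0],
  [[0,0,0],0],
  [[0,0,0],0],
  [[0,0,0],0],
])

```text
time: 36.75
ee_pos: [0.6074, 0.1637, 0.0331]
eef_rot: [0.999, 0.035, 0.0, 0.0]
ft_force: [0.2, -0.3, -0.2]
width: 0.0572
grip_force: 15.0
```

>>> drive_tool([
  [[0.1,-0.05,0],0],
  [[0,0,0],0],
  [[0,0,-0.05],0],
  [[0,0,0],0],
  [[0,0,0],0],
  [[0,0,-0.05],0],
  [[0,0,0],0],
  [[0,0,0],0],
  [[0,0,0],0],
  [[0,0,0],0],
])

```text
time: 38.0
ee_pos: [0.6084, 0.1631, 0.0325]
eef_rot: [0.999, 0.035, 0.0, 0.0]
ft_force: [-3.8, -0.3, 6.5]
width: 0.0576
grip_force: 15.0
```

>>> drive_tool([
  [[0,0,0],0],
  [[0,0,0],0],
  [[0,0,0],0],
  [[0,0,0],0],
  [[0,0,0],0],
  [[0,0,0],0],
  [[0,0,0],0],
  [[0,0,0],0],
  [[0,0,0],0],
  [[0,0,0],0],
], hand=0)

```text
time: 39.25
ee_pos: [0.6084, 0.1631, 0.0321]
eef_rot: [0.999, 0.035, 0.0, 0.0]
ft_force: [-0.6, 0.2, -0.2]
width: 0.0866
grip_force: 0.0
```

>>> drive_tool([
  [[0,0,0.5],0],
  [[0,0,1.5],0],
  [[0,0,3],0],
  [[0,0,4],0],
  [[0,0,4],0],
  [[0,0,3],0],
  [[0,0,2],0],
  [[0,0,0],0],
  [[0,0,0],0],
  [[0,0,0],0],
])

```text
time: 40.5
ee_pos: [0.6078, 0.1629, 0.2106]
eef_rot: [0.999, 0.035, -0.001, 0.0]
ft_force: [-0.1, -0.8, -0.7]
width: 0.0874
grip_force: 0.0
```

Run:
```python
from h import *
s,c=wrist(); pickle.dump((s,c),open("pics/w7.pkl","wb")); print(s["time"],s["ee_pos"],s["eef_rot"])
cv2.imwrite("pics/w7.png",cv2.resize(c["color"][100:292,120:376,::-1],(640,480),interpolation=2))
```

```text
40.5 [0.60784064 0.16290543 0.21062449] [ 9.99373708e-01  3.53686869e-02 -1.08559635e-03  2.64448518e-04]
```

View pics/w7.png

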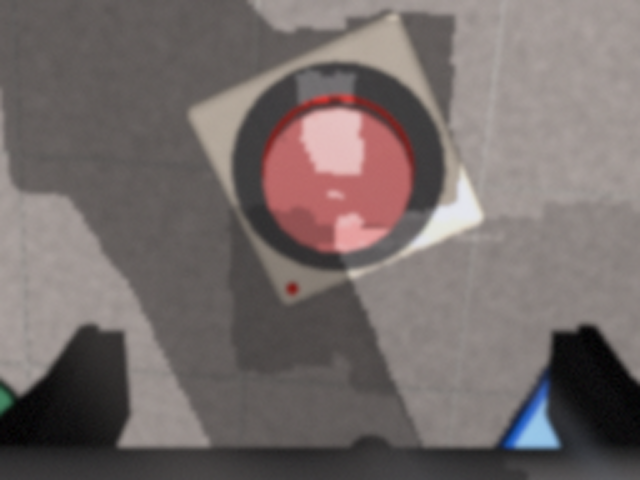

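The dish sits centred in the red ring on the warmer. Next I look at the tray on the way to the box.

>>> drive_tool([
  [[-2,-1.6,0.5],0],
  [[-2.5,-2,1],0],
  [[-2.5,-2,1],0],
  [[-2.5,-2,1],0],
  [[-2.5,-2,0.5],0],
  [[-2,-2,0],0],
  [[-1.4,-1,0],0],
  [[0,0,0],0],
  [[0,0,0],0],
  [[0,0,0],0],
])

```text
time: 41.8
ee_pos: [0.4547, 0.0378, 0.2519]
eef_rot: [0.999, 0.036, -0.0, -0.0]
ft_force: [-0.2, 0.5, -0.2]
width: 0.0871
grip_force: 0.0
```

Run:
```python
from h import *
s,c=wrist(); pickle.dump((s,c),open("pics/w8.pkl","wb")); print(s["time"],s["ee_pos"],s["eef_rot"]); save(c,"w8")
```

```text
41.8 [0.45473853 0.03776001 0.2518718 ] [ 9.99358393e-01  3.58153763e-02 -1.63985561e-04 -1.84488674e-04]
```

View pics/w8.png

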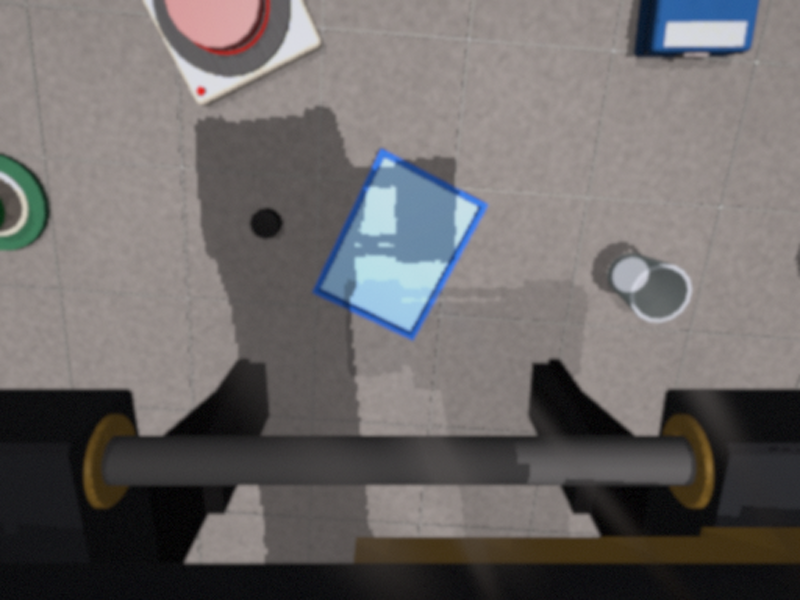

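Tray outer rim corners: (381,149), (488,205), (412,339), (314,291).

Run:
```python
from h import *
np.set_printoptions(precision=4,suppress=True)
s,c=pickle.load(open("pics/w8.pkl","rb"));k=1.5625
P=np.array([world(c,p,.008,k)[:2] for p in((381,149),(488,205),(412,339),(314,291))])
print(P,P.mean(0))
ang=lambda v:np.degrees(np.arctan2(v[1],v[0]))
for i,j in((3,0),(2,1),(0,1),(3,2)): v=P[j]-P[i]; print(i,j,np.linalg.norm(v),ang(v))
A,B,C,D=[np.array(x) for x in((.694,-.1074),(.6987,-.1688),(.6027,-.1761),(.5977,-.1137))]
print("box",ang(A-D),ang(B-C),ang(A-B)-90,ang(D-C)-90,(A+B+C+D)/4)
```

```text
[[ 0.5242  0.0556]
 [ 0.4904 -0.0248]
 [ 0.3818  0.0223]
 [ 0.4157  0.1004]] [0.453  0.0384]
3 0 0.11731773772374565 -22.424374258597954
2 1 0.11836837285129186 -23.45981820102315
0 1 0.08725322168099774 -112.79698949866001
3 2 0.08512736486106152 -113.50048585492847
box 3.7429882956871365 4.34849796127886 4.377297043806109 4.581220085277067 [ 0.6483 -0.1415]
```

>>> drive_tool([
  [[1.4,-0.9,0],0],
  [[3,-2.5,0],0],
  [[3,-3,0],0],
  [[3,-3,0],0],
  [[3,-3,0],0],
  [[3,-2.5,0],0],
  [[2,-2,0],0],
  [[1,-1,0],0],
  [[0,0,-1],0],
  [[0,0,-2],0],
])

```text
time: 43.1
ee_pos: [0.6485, -0.1408, 0.2219]
eef_rot: [0.999, 0.036, 0.001, -0.0]
ft_force: [-0.2, -0.2, 0.0]
width: 0.087
grip_force: 0.0
```

>>> drive_tool([
  [[0,0,-3],0],
  [[0,0,-3],0],
  [[0,0,-3],0],
  [[0,0,-3],0],
  [[0,0,-2],0],
  [[0,0,0],0],
  [[0,0,0],0],
  [[0,0,0],0],
  [[0,0,0],0],
  [[0,0,0],0],
])

```text
time: 44.35
ee_pos: [0.6485, -0.1419, 0.0824]
eef_rot: [0.999, 0.035, 0.0, 0.0]
ft_force: [0.4, -0.2, 1.0]
width: 0.0872
grip_force: 0.0
```

>>> drive_tool([
  [[0,0,-1.5],0],
  [[0,0,-2],0],
  [[0,0,-1.5],0],
  [[0,0,-1],0],
  [[0,0,-0.4],0],
  [[0,0,0],0],
  [[0,0,0],0],
  [[0,0,0],0],
  [[0,0,0],0],
  [[0,0,0],0],
])

```text
time: 45.6
ee_pos: [0.6485, -0.1419, 0.0182]
eef_rot: [0.999, 0.035, 0.0, 0.0]
ft_force: [0.5, 0.4, -0.4]
width: 0.0871
grip_force: 0.0
```

>>> drive_tool([
  [[0,0,0],0],
  [[0,0,0],0],
  [[0,0,0],0],
  [[0,0,0],0],
  [[0,0,0],0],
  [[0,0,0],0],
  [[0,0,0],0],
  [[0,0,0],0],
  [[0,0,0],0],
  [[0,0,0],0],
], hand=1, newtons=30)

```text
time: 46.85
ee_pos: [0.6484, -0.1418, 0.0181]
eef_rot: [0.999, 0.035, 0.0, 0.0]
ft_force: [-0.0, -0.1, -0.4]
width: 0.0633
grip_force: 30.0
```

>>> drive_tool([
  [[0,0,0.5],0],
  [[0,0,1],0],
  [[0,0,2],0],
  [[0,0,2.5],0],
  [[0,0,2.5],0],
  [[0,0,2.5],0],
  [[0,0,2],0],
  [[-0.5,0.5,1],0],
  [[-1.5,1.5,0],-2],
  [[-2,2,0],-3],
])

```text
time: 48.1
ee_pos: [0.6075, -0.1013, 0.1577]
eef_rot: [1.0, -0.009, -0.0, -0.0]
ft_force: [0.2, -0.1, -2.7]
width: 0.0642
grip_force: 30.0
```

>>> drive_tool([
  [[-2.5,2.5,0],-4],
  [[-2.5,2.5,0],-4],
  [[-2.5,2.5,0],-4],
  [[-2.5,2.5,0],-4],
  [[-2.5,2,0],-4],
  [[-2,1.5,0],-2.2],
  [[-1,0.5,0],0],
  [[0,0,0],0],
  [[0,0,0],0],
  [[0,0,0],0],
])

```text
time: 49.35
ee_pos: [0.4538, 0.0377, 0.158]
eef_rot: [0.98, -0.201, -0.0, -0.0]
ft_force: [0.6, 0.6, -2.3]
width: 0.0637
grip_force: 30.0
```

Run:
```python
from h import *
s,c=wrist(); pickle.dump((s,c),open("pics/w9.pkl","wb")); print(s["time"],s["ee_pos"],s["eef_rot"],s["width"]); save(c,"w9")
print("yaw",2*np.degrees(np.arctan2(s["eef_rot"][1],s["eef_rot"][0])))
```

```text
49.35 [0.45384443 0.03766781 0.15796519] [ 9.79596481e-01 -2.00974425e-01 -1.08658907e-04 -6.23914338e-05] 0.06367714838778965
yaw -23.187893206700267
```

View pics/w9.png

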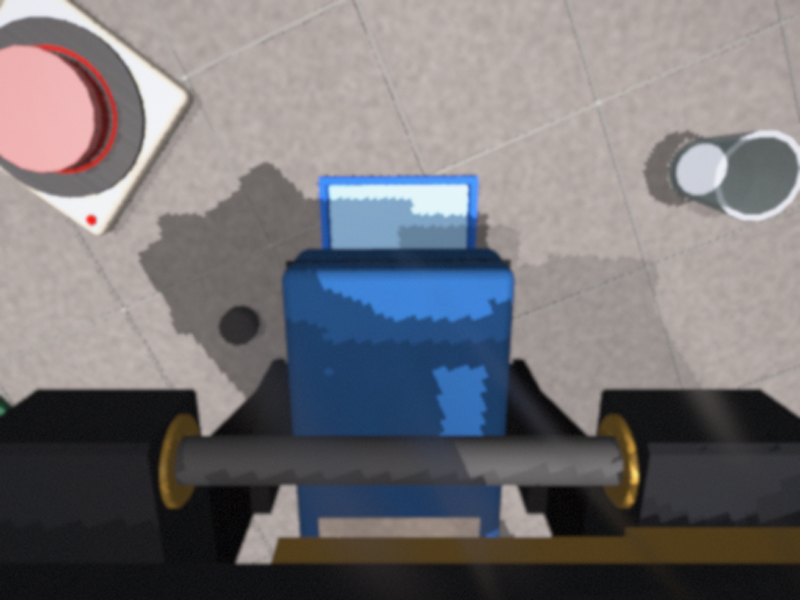

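Box and tray sides are parallel and both centred at column ~398; the tray's far outer edge is at row 176, the box's far top edge near row 265.

Run:
```python
from h import *
np.set_printoptions(precision=4,suppress=True)
s,c=pickle.load(open("pics/w9.pkl","rb"));k=1.5625
e=world(c,(398.5,176),.008,k);a=np.radians(-23.1);u=np.array([np.cos(a),np.sin(a)])
print("tray centre",e[:2]-.06*u)
f=world(c,(398.5,265),s["ee_pos"][2]+.014,k); print("box centre",f[:2]-.048*u, s["ee_pos"][:2])
```

```text
tray centre [0.4529 0.0388]
box centre [0.4543 0.0382] [0.4538 0.0377]
```

>>> drive_tool([
  [[-0.1,0.1,-1.5],0],
  [[0,0,-2.5],0],
  [[0,0,-2.5],0],
  [[0,0,-2.5],0],
  [[0,0,-2],0],
  [[0,0,-1.2],0],
  [[0,0,-0.7],0],
  [[0,0,-0.4],0],
  [[0,0,-0.1],0],
  [[0,0,0],0],
])

```text
time: 50.65
ee_pos: [0.4527, 0.0391, 0.0244]
eef_rot: [0.98, -0.201, 0.0, 0.0]
ft_force: [1.1, -0.6, -1.7]
width: 0.0635
grip_force: 30.0
```

>>> drive_tool([
  [[0,0,-0.1],0],
  [[0,0,0],0],
  [[0,0,-0.1],0],
  [[0,0,0],0],
  [[0,0,0],0],
  [[0,0,0],0],
  [[0,0,0],0],
  [[0,0,0],0],
  [[0,0,0],0],
  [[0,0,0],0],
])

```text
time: 51.9
ee_pos: [0.4524, 0.0392, 0.0221]
eef_rot: [0.98, -0.201, 0.0, 0.0]
ft_force: [0.0, -0.7, -2.1]
width: 0.0637
grip_force: 30.0
```

>>> drive_tool([
  [[0,0,-0.05],0],
  [[0,0,0],0],
  [[0,0,-0.05],0],
  [[0,0,0],0],
  [[0,0,0],0],
  [[0,0,0],0],
  [[0,0,0],0],
  [[0,0,0],0],
  [[0,0,0],0],
  [[0,0,0],0],
])

```text
time: 53.15
ee_pos: [0.4524, 0.0392, 0.0211]
eef_rot: [0.98, -0.201, -0.0, 0.0]
ft_force: [0.0, -0.8, -1.9]
width: 0.0638
grip_force: 30.0
```

>>> drive_tool([
  [[0,0,-0.05],0],
  [[0,0,0],0],
  [[0,0,0],0],
  [[0,0,0],0],
  [[0,0,0],0],
  [[0,0,0],0],
  [[0,0,0],0],
  [[0,0,0],0],
  [[0,0,0],0],
  [[0,0,0],0],
])

```text
time: 54.4
ee_pos: [0.4524, 0.0392, 0.0209]
eef_rot: [0.98, -0.201, -0.0, 0.0]
ft_force: [-2.8, -0.3, 4.8]
width: 0.064
grip_force: 30.0
```

Contact; release, rise, and check.

>>> drive_tool([
  [[0,0,0],0],
  [[0,0,0],0],
  [[0,0,0],0],
  [[0,0,0],0],
  [[0,0,0],0],
  [[0,0,0],0],
  [[0,0,0],0],
  [[0,0,0],0],
  [[0,0,0],0],
  [[0,0,0],0],
], hand=0)

```text
time: 55.65
ee_pos: [0.4524, 0.0392, 0.0206]
eef_rot: [0.98, -0.201, 0.0, 0.0]
ft_force: [0.1, 0.2, 0.1]
width: 0.0869
grip_force: 0.0
```

>>> drive_tool([
  [[0,0,0.5],0],
  [[0,0,1.5],0],
  [[0,0,3],0],
  [[0,0,4],0],
  [[0,0,4],0],
  [[0,0,4],0],
  [[0,0,4],0],
  [[0,0,1.5],0],
  [[0,0,0],0],
  [[0,0,0],0],
])

```text
time: 56.9
ee_pos: [0.4517, 0.0391, 0.2444]
eef_rot: [0.98, -0.201, -0.001, 0.0]
ft_force: [-0.2, -0.1, -1.2]
width: 0.0869
grip_force: 0.0
```

Run:
```python
from h import *
from bench import vision
s,c=wrist(); print(s["time"],s["ee_pos"],s["width"]); S=vision.camera("scene")
a=cv2.resize(c["color"][60:252,150:350,::-1],(400,384),interpolation=2)
b=cv2.resize(S["color"][150:270,100:410,::-1],(800,310),interpolation=2)
t=np.zeros((280,800,3),np.uint8); t[:,:290]=cv2.resize(a,(290,280))
cv2.imwrite("pics/w10.png",np.vstack([b,t]))
```

```text
56.9 [0.45171649 0.03906635 0.24435694] 0.08693756594635982
```

View pics/w10.png

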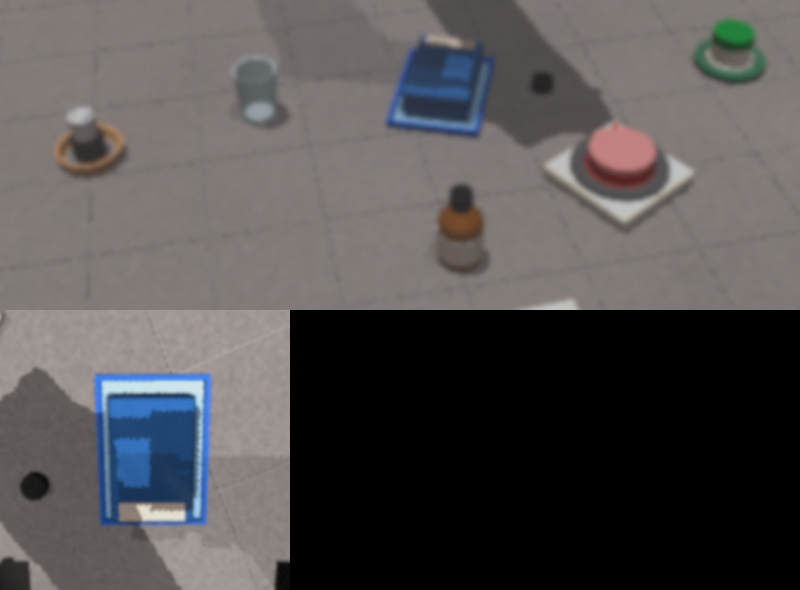

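All four pieces are in place and upright, the box lies flat in the tray, and the bottle and beaker stand untouched. The gripper is clear, so I hand it in.

```bash
python3 -c "
from bench import r
print(r.close_job())"
```

```text
the job is handed in; nothing more can be done
None
```

The job is handed in at about 57 s of the 118 s: eyepiece in the cup, jar on the coaster (about 2 mm off centre), dish on the warming plate and slide box flat in the tray, with the bottle and beaker left standing where they were.

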